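# Key a grinding jar onto the mill's drive tongue and close the end stop

## Task

Stand the steel grinding jar on the mill station and turn it until the groove in its foot matches the drive tongue and the jar drops fully home, flat on the deck. Then let go of it and push the sliding end stop up until the jar is snug between the stop and the end wall. Leave everything else on the bench where it stands.

Things in the scene. Friction and masses are not known exactly. Their poses are not given: they have to be found in the camera images.
- jar: upright closed steel grinding jar, about 450 g, 93 mm tall. Foot: two dark pads (36 mm along y, 24 mm along x) with a groove 13 mm wide and 10 mm deep between them along the jar's y, open at both ends. Above: round flange, diameter 72, from 10 to 19 mm up; round body, diameter 60; bar grip on top. Origin: centre of its underside, z up. A half turn makes no difference.
- jar_grip (a point): middle of the top of the jar's upright bar grip, 93 mm above its underside. The bar is 52 mm long along the jar's y (parallel to the groove), 30 mm thick along x with two flat sides, and 25 mm tall. Axes as the jar's.
- station: fixed low grey deck, 116 mm along x, its top 24 mm above the bench; it reaches 65 mm to +y and 170 mm to -y of its origin, which lies on the bench under the middle of the drive tongue. The end wall stands on the deck at the +y end: face at y = +40 mm, 12 mm thick, 42 mm tall, 100 mm wide. The sliding stop is at the -y end.
- tongue_top (a point): middle of the tongue's top, 32 mm above the bench (axes: the station's). The tongue is a fixed round-topped dark steel bar, 46 long, 10 wide, 8 mm high. It lies up to 0.6 rad either way from the station's y axis, differently each run; this angle is not reported: see or feel it. On top of it a jar is 8 mm too high; it drops home with its groove within about 0.05 rad.
- stop (a joint): travel of the sliding end stop along the station's +y axis, in m: 0 is fully open, it grows towards the end wall, at most 0.075. At 0 its face is at y = -91 mm of the station. It slides stiffly (about 2.5 N) and stays where it is left. It meets the seated jar near 0.055; pushing jar and stop on for the last 4 mm takes 5 to 20 N, until the jar meets the wall at about 0.059.
- stop_face (a point): middle of the lower edge of the stop's upright face, the side that meets the jar's flange, 1 mm above the deck. Axes as the station's. The face plate is 92 mm wide, 12 mm thick and 42 mm tall.
- stop_knob (a point): middle of the top of the stop's black upright grip block, 50 mm behind the face (to -y). The block is 22 mm along x, 30 mm along y and stands 62 mm above the deck; from 17 mm above the deck upwards it is free on all sides.
- dropper: amber dropper bottle, 32 mm diameter, 96 mm tall, loose bystander to be left alone. Origin: centre of its underside.
- scoop: small metal scoop, 133 mm long, lying loose on the bench, bystander. Origin: under its middle.
- weigh_boat: white square weighing boat, 74 mm wide, 18 mm tall, loose bystander. Origin: centre of its underside.
- timer: grey lab timer, 62 mm square, 19 mm tall, loose bystander. Origin: centre of its underside.
- vial_1: capped vial, 25 mm diameter, 53 mm tall, loose bystander. Origin: centre of its underside.
Mind the look-alikes: they are no part of the job. There is more than one size of the jar; the one meant has the size given above.

How it is judged:
By the outcome, as a careful person would: the job done as asked, in the order asked, and still so for the second after the job is handed in, with the robot touching nothing.
It also fails if it takes over 69 s, if anything falls off the work surface, if the arm or the gripper's body presses on something with over 40 N, if the wrist force passes 120 N, or if a joint passes its speed limit or range.

## Robot

A 6-joint arm with a two-finger parallel gripper is mounted at the origin on the work surface; the furniture and walls round the work are solid. World frame = base frame: x ahead of the robot, y to its left, z up, the work surface at z = 0. Lengths are in m, angles in rad, forces in N, time in s.
With the tool pointing down it reaches from about 0.35 to 0.975 m from the base axis. Payload 4.9 kg.
Tool frame: the origin (TCP) lies at the very end of the fingers, on their centre line; the grasp point (between the pads) lies 19 mm behind it; z points along the fingers, y is the line along which they close (so a half turn about z gives the same grasp; the last joint's range is limited). The gripper opens to 85 mm and grips with 20 to 120 N. Pads are 22 mm wide; open, the fingers measure 114 mm over their backs; the gripper's body (76 mm by 85 mm) begins 54 mm behind the grasp point. The pads swing forward as they close: fully open they stand 13 mm farther back than shut.
Start: joints at [-1.272, 0.053, 1.613, -0, 1.476, -0.119], TCP at [0.254, -0.571, 0.231] pointing down, gripper open.
Joint ranges: [-3.01, 3.01], [-1.01, 2.22], [0.06, 2.58], [-1.02, 4.17], [0.09, 2.62], [-3.14, 3.14]. Speed limits (rad/s): [2.57, 2.57, 3.14, 3.14, 3.14, 3.14].

## Interface

Orientations are given as a rotation vector (axis times angle).
In Python, from station import get_obs, get_image, finish_job gives the robot as it stands. The module is installed in compiled form; this text tells all that it offers.
- The arm moves only by the tool carry_out, never from a script. Its argument "rows" is a list of rows, each a list of 7 numbers: the turn, a rotation vector about the tool's x, y, z as a fraction of full scale, then the shift along the tool's x, y, z as a fraction of full scale, then the closure, from -1 (fully open) to 1 (shut). A call has 1 to 5 rows; each row is the pose to reach, as a shift and turn from the pose commanded when the call began, along the tool's axes at that moment, turning the shorter way round; what a row does not reach only later rows make up. Full scale, the value 1, is 300 mm for a shift and pi rad for a turn. A row lasts 1/10 s, in which the tool goes at most 50 mm and 8.59 degrees, less where a joint would pass 70% of its speed; a pose out of reach is approached as far as the arm can. A call with a number of a shift or a turn outside -1 to 1 is refused whole. A call with a gripper value outside its range is refused whole. The fingers move at their own pace and stop on an object; "force" is the grip in N (left out, the last holds). Time passes only in rows, so rows that repeat a pose let the fingers close. It gives the time, the measured TCP pose, the force, the opening and the grip force at its end, in the units of the state.
- get_obs(): the state, without advancing time (a new reading comes with each control period).
- get_image(name): name is "scene" or "top" or "wrist"; returns a dict with "img" (384x512x3 uint8, blue, green, red), "mtx" (3x3 intrinsics, pixels), "D" ([k1, k2, p1, p2, k3] as OpenCV has them; the pictures are not rectified), "R" (3x3) and "t" (3): a world point X has camera coordinates R X + t. Camera axes: x right, y down, z forward; pixel columns grow to the right and rows downward; lengths in m; the calibration is good to about 2 mm. A picture is of the moment at which its call begins. There is no depth.
- finish_job(): hands the job in; it is judged then, once.
The state is a dict: "t": time; "q": joint angles; "dq": joint speeds; "effort": joint torques, N m; "tool_pos": TCP position; "tool_rot": TCP orientation; "contact_force": force on the tool from outside, world axes, zero at the start; "wrist_torque": the same for the moment, N m; "opening": finger opening in m; "grip_force": force on a finger pad.
Only numpy, scipy, OpenCV 4.12 (cv2) and the standard library are available. Lean on these libraries where they do the work, as an engineer would, in place of code of your own. Each camera call takes 0.05 s, during which the arm holds its last target. There are 200 camera calls.

## Working session

There is one attempt and no reset: what is moved stays moved. The work goes in short steps, Python scripts to look and compute and a tool call to move; the robot and the scene stay as the last step left them, time stands still between calls to the robot, and variables do not carry over. Pictures are saved under pics/ and viewed, at most 10 in all, crops included, and the job is handed in when it is done.

Besides the shell and the picture viewer there is one more tool, called after "Call:" as name(argument=value, ...), one argument or row to a line, values as JSON. carry_out: Moves the arm, as the interface text tells. Shift numbers are shares of 300 mm and turn numbers shares of pi rad, none past 1 either way. Its arguments: {"type":"object","properties":{"rows":{"type":"array"},"force":{"type":"number"}},"required":["rows"]}

```bash
mkdir -p pics; cat > h.py <<'E'
import numpy as np,cv2
from station import get_obs,get_image
from scipy.spatial.transform import Rotation as Ro
def ray(im,uv):
    p=cv2.undistortPoints(np.array([[uv]],float),im['mtx'],im['D'])[0,0]
    R=np.array(im['R']);t=np.array(im['t']).ravel()
    return -R.T@t, R.T@np.array([p[0],p[1],1.])
def onz(im,uv,z):
    c,d=ray(im,uv); return (c+d*(z-c[2])/d[2])
def proj(im,X):
    return cv2.projectPoints(np.array([X],float).reshape(-1,3),cv2.Rodrigues(np.array(im['R']))[0],np.array(im['t'],float),im['mtx'],im['D'])[0].reshape(-1,2)
def rel(pos,rv=None,o=None):
    o=o or get_obs(); R=Ro.from_rotvec(o['tool_rot'])
    s=R.inv().apply(np.array(pos)-o['tool_pos'])/.3
    r=np.zeros(3) if rv is None else (R.inv()*Ro.from_rotvec(rv)).as_rotvec()/np.pi
    return np.round(np.r_[r,s],4)
E
python3 - <<'E'
from h import *
import pickle
o=get_obs();print(o)
d={n:get_image(n) for n in('scene','top')}
pickle.dump(d,open('d0.pkl','wb'))
for n in d: cv2.imwrite(f'pics/{n}0.png',cv2.resize(d[n]['img'],(800,600),interpolation=cv2.INTER_CUBIC)); print(n,-np.array(d[n]['R']).T@np.array(d[n]['t']))
E
```

```text
{'t': 0.0, 'q': array([-1.27199252e+00,  5.33690731e-02,  1.61433946e+00,  1.68974995e-05,
        1.47601295e+00, -1.19007369e-01]), 'dq': array([-0.0011146 , -0.00016495, -0.00112925,  0.0005261 ,  0.00133683,
       -0.00073521]), 'effort': array([ 1.18053867e-03, -3.93687236e+01, -3.70169592e+01, -5.17092383e-05,
        7.06895051e-03, -7.07742664e-07]), 'tool_pos': array([ 0.2534096 , -0.57061528,  0.23002831]), 'tool_rot': array([-3.07121452e+00, -6.51090526e-01,  2.73712736e-04]), 'contact_force': array([ 0.69314079, -0.30824972, -0.14399048]), 'wrist_torque': array([-0.0091243 , -0.03972452, -0.01293931]), 'grip_force': 0.0, 'opening': 0.08562903102330935}
scene [-0.24946855  0.6289539   1.05758914]
top [0.38903642 0.07338245 1.38036726]
```

View pics/scene0.png

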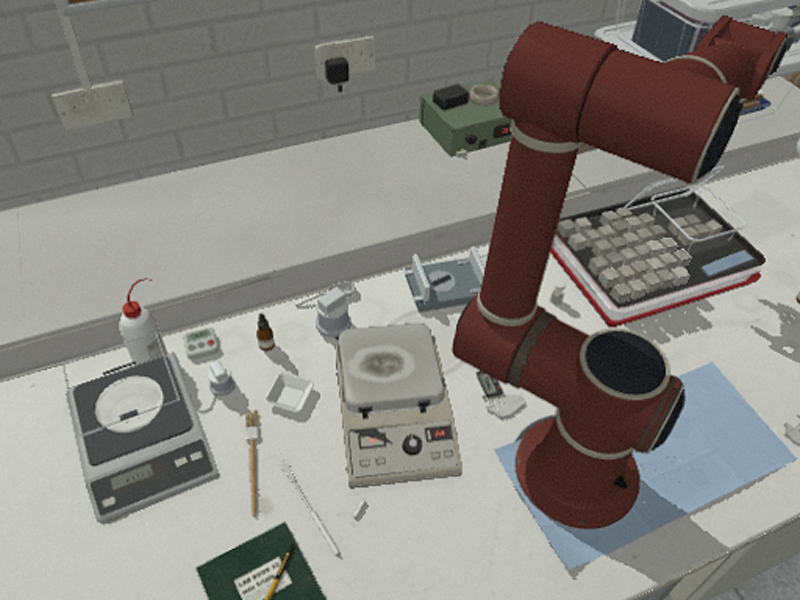

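View pics/top0.png

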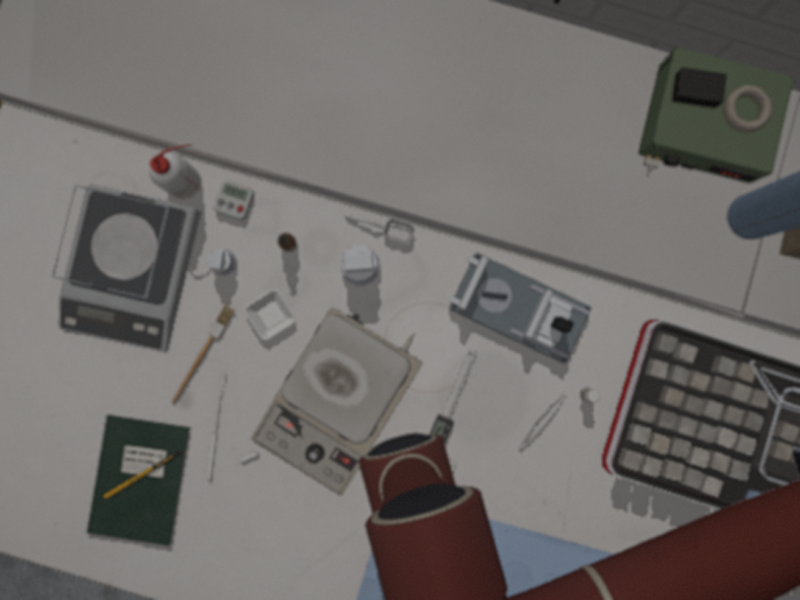

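Scene: the candidates in the top view (800×600) are the large steel jar (360,265) and the small look-alike jar (218,262). The station is near (520,305), with its end wall on the left at (468,283), the tongue at (495,295) and the stop on the right. I'll check these in one close crop.

```bash
python3 - <<'E'
from h import *
import pickle
d=pickle.load(open('d0.pkl','rb'))
a=d['top']['img'];
c1=cv2.resize(a[150:205,125:255],None,fx=6,fy=5.4545,interpolation=cv2.INTER_CUBIC)[:, :800]
c2=cv2.resize(a[155:235,280:380],None,fx=6,fy=6,interpolation=cv2.INTER_CUBIC)
c1=cv2.resize(a[145:190,205:265],None,fx=6,fy=6,interpolation=cv2.INTER_CUBIC)
b=d['scene']['img']
c3=cv2.resize(a[150:185,125:160],None,fx=5,fy=5,interpolation=cv2.INTER_CUBIC)
# canvas: left c2 (600x480) ; 
cv=np.zeros((480,600,3),np.uint8); cv[:480,:600]=c2
cv2.imwrite('pics/st.png',cv)
j=np.zeros((540,760,3),np.uint8)
s=cv2.resize(b[175:220,195:235],None,fx=6,fy=6,interpolation=cv2.INTER_CUBIC)
j[:270,:360]=c1; j[:270,370:610]=s; j[300:475,:175]=c3
j[300:510,200:440]=cv2.resize(b[225:260,125:165],None,fx=6,fy=6,interpolation=cv2.INTER_CUBIC)
cv2.imwrite('pics/jar.png',j)
for n,uv in(('big',(360,262)),('small',(220,260))):
  for z in (0.01,.093): print(n,z,onz(d['top'],np.array(uv)*.64,z))
for n,uv in(('big',(333,300)),('small',(220,370))):
  for z in (.093,): print(n,z,onz(d['scene'],np.array(uv)*.64,z))
E
```

```text
big 0.01 [0.52958413 0.15196303 0.01      ]
big 0.093 [0.52107148 0.14720358 0.093     ]
small 0.01 [0.52611406 0.40962988 0.01      ]
small 0.093 [0.51781159 0.38926414 0.093     ]
big 0.093 [0.50947402 0.15443634 0.093     ]
small 0.093 [0.48962547 0.40917113 0.093     ]
```

View pics/jar.png

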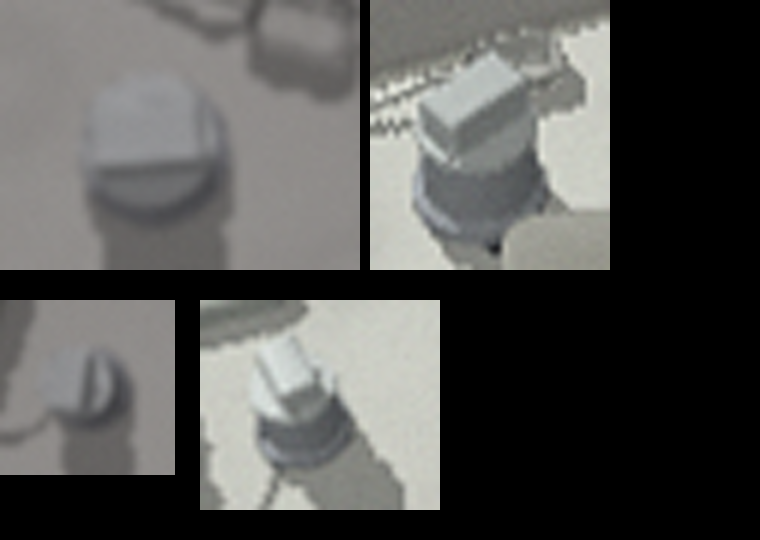

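View pics/st.png

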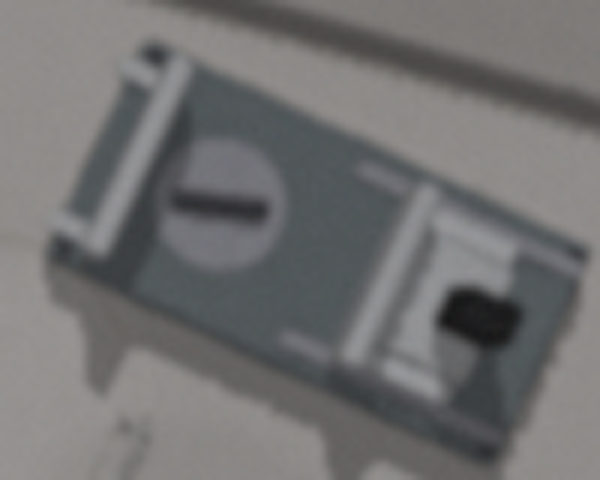

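The big jar, at crop (150,130), is the one: the look-alike at lower left is about 3/4 of its size. The tongue ends are at station-crop (175,203) and (268,212).

```bash
python3 - <<'E'
from h import *
import pickle
d=pickle.load(open('d0.pkl','rb'));T=d['top'];S=d['scene']
f=lambda p,z:onz(T,np.array(p)/6+[280-.42,155-.42],z)
C=[f(p,.024) for p in((150,45),(590,250),(500,455),(50,245))]
for c in C: print(c.round(4))
yax=(C[0]-C[1]+C[3]-C[2]);yax/=np.linalg.norm(yax);print('yaxis',yax, np.linalg.norm(C[0]-C[1]),np.linalg.norm(C[0]-C[3]))
a,b=f((173,203),.032),f((269,212),.032);print('tongue',a,b,(a+b)/2,np.linalg.norm(a-b), np.degrees(np.arctan2(*(a-b)[[1,0]])),np.degrees(np.arctan2(yax[1],yax[0])))
print('knob',f((480,315),.086))
print('wall',[f(p,.066) for p in ((180,58),(98,245))])
# jar bar in scene crop
g=lambda p:onz(S,(np.array(p)-[370,0])/6+[195-.42,175-.42],.093)
P=[g(p) for p in((420,95),(495,55),(532,90),(457,130))]
for p in P: print(p.round(4))
print('jar mid',np.mean(P,0)); e=P[1]-P[0]+P[2]-P[3];print(np.linalg.norm(e)/2,np.degrees(np.arctan2(e[1],e[0]))); e=P[0]-P[3]+P[1]-P[2];print(np.linalg.norm(e)/2,np.degrees(np.arctan2(e[1],e[0])))
o=get_obs();R=Ro.from_rotvec(o['tool_rot']).as_matrix();print(R.round(3))
w=get_image('wrist');print('cam in tool',R.T@(-w['R'].T@w['t']-o['tool_pos']),(w['R']@R).round(3)); print(w['mtx'])
E
```

```text
[ 0.5501 -0.0598  0.024 ]
[ 0.4583 -0.2707  0.024 ]
[ 0.3603 -0.2293  0.024 ]
[ 0.4536 -0.0145  0.024 ]
yaxis [0.39883722 0.91702174 0.        ] 0.23000591703423148 0.10659500762066737
tongue [ 0.47464756 -0.07148525  0.032     ] [ 0.47165236 -0.11683961  0.032     ] [ 0.47314996 -0.09416243  0.032     ] 0.04545314669960646 86.22167149250309 66.494492625272
knob [ 0.42438477 -0.20552395  0.086     ]
wall [array([ 0.53949425, -0.06966017,  0.066     ]), array([ 0.45223694, -0.03381158,  0.066     ])]
[0.5333 0.1755 0.093 ]
[0.5338 0.1292 0.093 ]
[0.5024 0.1282 0.093 ]
[0.5024 0.1739 0.093 ]
jar mid [0.51797127 0.15170921 0.093     ]
0.04599903273641263 -89.67861236792048
0.031136202927119837 2.4094084534777425
[[ 0.914  0.406 -0.001]
 [ 0.406 -0.914  0.002]
 [ 0.    -0.002 -1.   ]]
cam in tool [ 0.08160244  0.00021336 -0.14229455] [[ 0.     1.    -0.   ]
 [-0.949  0.    -0.314]
 [-0.314  0.     0.949]]
[[327.08689453   0.         256.91970871]
 [  0.         327.08689453 196.35453864]
 [  0.           0.           1.        ]]
```

Call:
carry_out(
  rows=[
    [0,0,-0.2386,0.58,-0.598,0,-1],
    [0,0,-0.2386,0.58,-0.598,0,-1],
    [0,0,-0.2386,0.58,-0.598,0,-1],
    [0,0,-0.2386,0.58,-0.598,0,-1],
    [0,0,-0.2386,0.58,-0.598,0,-1],
  ],
)

```text
t: 0.65
tool_pos: [0.34, -0.3347, 0.2309]
tool_rot: [-2.616, -1.738, -0.0]
contact_force: [1.4, -0.6, 0.2]
opening: 0.0856
grip_force: 0.0
```

```bash
cat >> h.py <<'E'
def yawrv(deg): # tool pointing down, tool x axis at world angle deg
    c,s=np.cos(np.radians(deg)),np.sin(np.radians(deg))
    return Ro.from_matrix(np.array([[c,s,0],[s,-c,0],[0,0,-1]])).as_rotvec()
def st():
    o=get_obs();R=Ro.from_rotvec(o['tool_rot']).as_matrix();print('t',round(o['t'],2),o['tool_pos'].round(4),'yaw',round(np.degrees(np.arctan2(R[1,0],R[0,0])),2),'tilt',R[:2,2].round(4),'F',o['contact_force'].round(2),'M',o['wrist_torque'].round(3),'op',round(o['opening'],4),'grip',round(o['grip_force'],1));return o
E
python3 -c "
from h import *
st();print(rel([.518,.151,.24],yawrv(90)))"
```

```text
t 0.65 [ 0.34   -0.3347  0.2309] yaw 67.2 tilt [0.     0.0004] F [ 1.45 -0.59  0.19] M [-0.042 -0.045 -0.014] op 0.0856 grip 0.0
[-0.0000e+00 -1.0000e-04 -1.2670e-01  1.7223e+00 -8.0300e-02 -2.9700e-02]
```

Call:
carry_out(
  rows=[
    [0,0,-0.1267,0.83,-0.04,-0.015,-1],
    [0,0,-0.1267,0.83,-0.04,-0.015,-1],
    [0,0,-0.1267,0.83,-0.04,-0.015,-1],
    [0,0,-0.1267,0.83,-0.04,-0.015,-1],
    [0,0,-0.1267,0.83,-0.04,-0.015,-1],
  ],
)

```text
t: 1.15
tool_pos: [0.4266, -0.1009, 0.2358]
tool_rot: [2.227, 2.215, 0.0]
contact_force: [0.9, -1.3, 0.3]
opening: 0.0854
grip_force: 0.0
```

```bash
python3 -c "
from h import *
st();print(rel([.518,.151,.24],yawrv(90)))
import pickle
w=get_image('wrist');pickle.dump(w,open('w1.pkl','wb'));cv2.imwrite('pics/w1.png',cv2.resize(w['img'],(800,600),interpolation=cv2.INTER_CUBIC))"
```

```text
t 1.15 [ 0.4266 -0.1009  0.2358] yaw 89.68 tilt [ 0.0006 -0.0002] F [ 0.86 -1.31  0.35] M [-0.029 -0.025  0.005] op 0.0854 grip 0.0
[ 2.000e-04  1.000e-04 -1.800e-03  8.413e-01  2.999e-01 -1.410e-02]
```

View pics/w1.png

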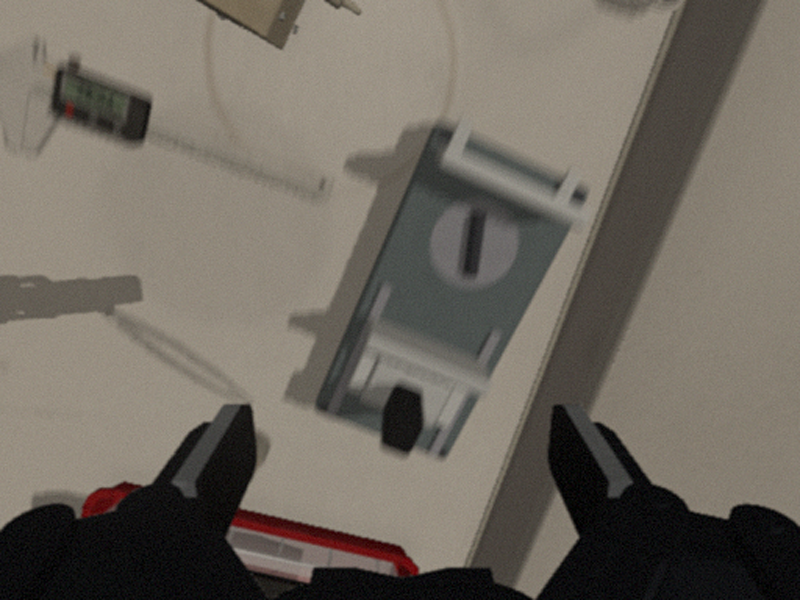

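Wrist view: the tongue runs from (478,210) to (468,277). The deck corners are (437,125), (320,407), (445,457) and about (583,200). The knob top is near (402,395).

Call:
carry_out(
  rows=[
    [0,0,-0.0018,0.8413,0.2999,-0.014,-1],
    [0,0,-0.0018,0.8413,0.2999,-0.014,-1],
    [0,0,-0.0018,0.8413,0.2999,-0.014,-1],
    [0,0,-0.0018,0.8413,0.2999,-0.014,-1],
    [0,0,-0.0018,0.8413,0.2999,-0.014,-1],
  ],
)

```text
t: 1.7
tool_pos: [0.512, 0.134, 0.2396]
tool_rot: [2.221, 2.222, -0.0]
contact_force: [0.8, -1.2, 0.7]
opening: 0.0856
grip_force: 0.0
```

```bash
python3 - <<'E'
from h import *
import pickle
w=pickle.load(open('w1.pkl','rb'));s=.64
f=lambda p,z:onz(w,np.array(p)*s-.2,z)
# refine tongue by image: dark pixels in disc
g=cv2.cvtColor(w['img'],6);x0,y0=int(445*s),int(200*s);c=g[y0:int(288*s),x0:int(500*s)].astype(np.uint8)
th,m=cv2.threshold(c,0,255,cv2.THRESH_OTSU|cv2.THRESH_BINARY_INV)
n,L,S,C=cv2.connectedComponentsWithStats(m)
print(th,S[:n])
k=max(range(1,n),key=lambda i:S[i][4] if abs(C[i]-[c.shape[1]/2,c.shape[0]/2]).max()<15 else 0)
P=np.argwhere(L==k)[:,::-1]+[x0,y0]
W=np.array([onz(w,p,.031)[:2] for p in P.astype(float)]);mu=W.mean(0);e,v=np.linalg.eigh(np.cov(W.T));a=v[:,1]*np.sign(v[1,1])
print('tongue',mu,np.degrees(np.arctan2(a[1],a[0])),np.sqrt(12*e))
A,B=f((478,208),.031),f((468,278),.031);print((A+B)/2,np.degrees(np.arctan2(*(A-B)[[1,0]])),np.linalg.norm(A-B))
for p in((437,125),(320,407),(445,457),(583,200)): print(f(p,.024).round(4))
print('knob',f((402,390),.086))
o=st()
w=get_image('wrist');pickle.dump(w,open('w2.pkl','wb'));cv2.imwrite('pics/w2.png',cv2.resize(w['img'],(800,600),interpolation=cv2.INTER_CUBIC))
E
```

```text
78.0 [[   0    1   36   55 1259]
 [   0    0   36   51  744]
 [  31   53    5    3    9]
 [   0   54    3    2    4]]
tongue [ 0.47696881 -0.08194515] 82.48434963067967 [0.02283185 0.05637688]
[ 0.47658287 -0.08933485  0.031     ] 84.12007962081164 0.0488752984111084
[ 0.4511 -0.0121  0.024 ]
[ 0.3632 -0.219   0.024 ]
[ 0.4617 -0.265   0.024 ]
[ 0.5516 -0.0609  0.024 ]
knob [ 0.42739986 -0.17224766  0.086     ]
t 1.7 [0.512  0.134  0.2396] yaw 90.04 tilt [ 0.0001 -0.0002] F [ 0.77 -1.19  0.73] M [ 0.057 -0.009 -0.021] op 0.0856 grip 0.0
```

View pics/w2.png

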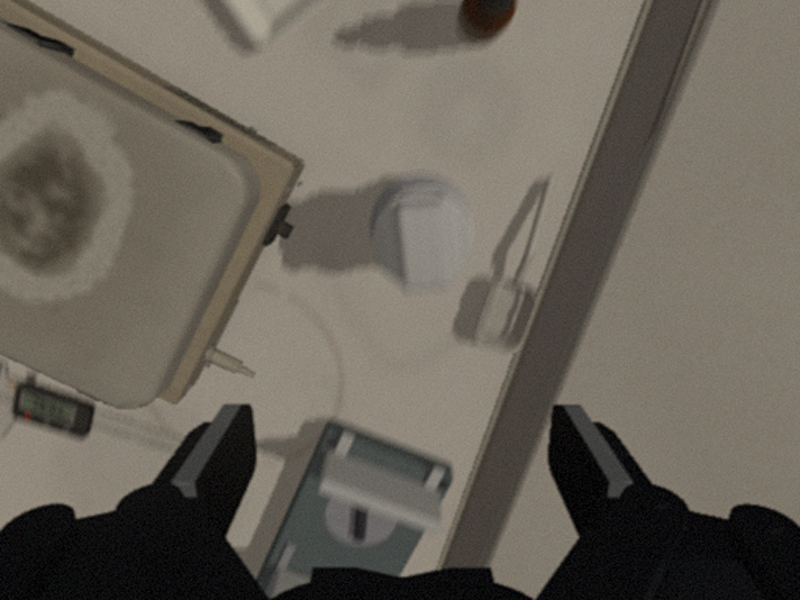

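```bash
python3 - <<'E'
from h import *
import pickle
a=pickle.load(open('w1.pkl','rb'))['img'][125:190,270:340];b=pickle.load(open('w2.pkl','rb'))['img'][105:195,230:310]
o=np.zeros((600,800,3),np.uint8)
r=lambda i,k:cv2.convertScaleAbs(cv2.resize(i,None,fx=k,fy=k,interpolation=cv2.INTER_CUBIC),alpha=1.4)
o[:325,:350]=r(a,5);o[:540,360:800]=r(b,6)[:, :440]
o[330:590,:280]=r(pickle.load(open('w1.pkl','rb'))['img'][235:300,235:305],4)
cv2.imwrite('pics/c.png',o)
E
```

```text
(no output)
```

View pics/c.png

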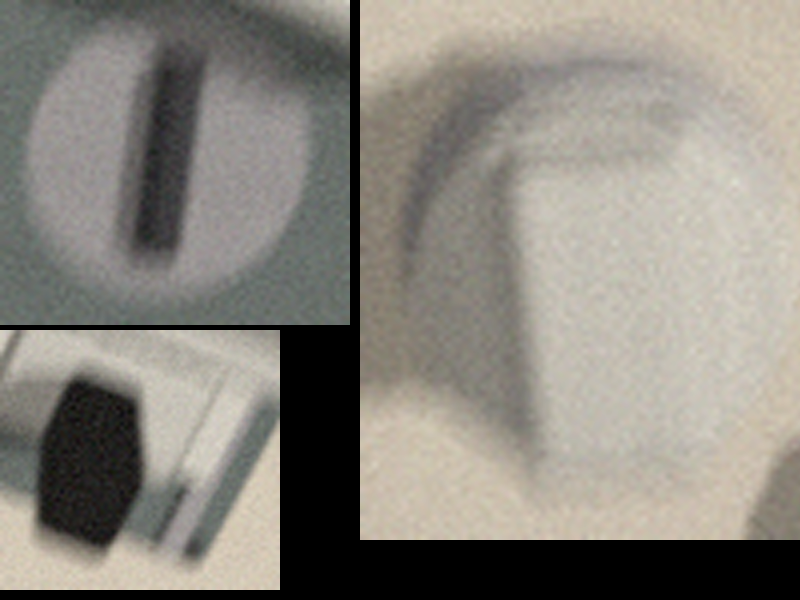

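Crop: the tongue's dark top has corners (158,48), (205,48), (178,255) and (135,250). The bar top has its left edge from (515,165) to (545,465), far edge to about (672,152), and near edge to about (722,462). The knob block shows its top end toward the bottom.

```bash
python3 - <<'E'
from h import *
import pickle
w1=pickle.load(open('w1.pkl','rb'));w2=pickle.load(open('w2.pkl','rb'))
f=lambda p,z:onz(w1,np.array(p)/5+[270-.4,125-.4],z)
P=[f(p,.030) for p in((158,48),(205,48),(178,255),(135,250))]
m=np.mean(P,0);print('tongue',m);
for i,j in((0,3),(1,2)): d=P[i]-P[j];print(np.degrees(np.arctan2(d[1],d[0])),np.linalg.norm(d))
g=lambda p,z:onz(w2,(np.array(p)-[360,0])/6+[230-.42,105-.42],z)
P=[g(p,.093) for p in((515,165),(672,155),(722,462),(545,465))]
for p in P:print(p.round(4))
m=np.mean(P,0);print('jar',m)
for i,j in((0,3),(1,2),(1,0),(2,3)): d=P[i]-P[j];print(np.degrees(np.arctan2(d[1],d[0])),np.linalg.norm(d))
k=lambda p,z:onz(w1,(np.array(p)-[0,330])/4+[235-.4,235-.4],z)
for p in((38,460),(143,470),(108,550),(40,525)): print('knob',k(p,.086).round(4))
# flange ring: predicted vs seen; left flange edge at (408,250) crop
print('flangeL',g((408,250),.019), 'top', g((600,45),.019))
print('hotplate corner',onz(w2,np.array((300,165))*.64,.05)); st(); print(rel([m[0],m[1],.12],yawrv(90)))
E
```

```text
tongue [ 0.47766095 -0.08872174  0.03      ]
85.54744704047414 0.044025892010936846
85.10902877500443 0.04518698160703404
[0.5115 0.1783 0.093 ]
[0.5343 0.1798 0.093 ]
[0.5431 0.1335 0.093 ]
[0.5161 0.133  0.093 ]
jar [0.52625908 0.15611715 0.093     ]
95.73245835502118 0.04556698395769169
100.72239464007093 0.047118399888969
3.648894605210009 0.022863094203531522
1.0563757895896932 0.027036363481966908
knob [ 0.4141 -0.1921  0.086 ]
knob [ 0.4408 -0.1952  0.086 ]
knob [ 0.4318 -0.2187  0.086 ]
knob [ 0.4143 -0.2112  0.086 ]
flangeL [0.49131611 0.15335271 0.019     ] top [0.52642781 0.19025949 0.019     ]
hotplate corner [0.44925795 0.19845625 0.05      ]
t 1.75 [0.5132 0.1399 0.2394] yaw 90.33 tilt [0.0009 0.0053] F [-3.87  1.76  0.01] M [ 0.068  0.16  -0.018] op 0.0856 grip 0.0
[ 3.000e-04 -1.700e-03  1.800e-03  5.170e-02  4.360e-02  3.983e-01]
```

```bash
python3 -c "
from h import *
st();print(rel([.525,.155,.14],yawrv(93)))"
```

```text
t 1.75 [0.5132 0.1399 0.2394] yaw 90.33 tilt [0.0009 0.0053] F [-3.87  1.76  0.01] M [ 0.068  0.16  -0.018] op 0.0856 grip 0.0
[ 3.000e-04 -1.700e-03 -1.480e-02  4.830e-02  3.950e-02  3.317e-01]
```

Call:
carry_out(
  rows=[
    [0,0,-0.015,0.048,0.04,0.33,-1],
    [0,0,-0.015,0.048,0.04,0.33,-1],
    [0,0,-0.015,0.048,0.04,0.33,-1],
    [0,0,-0.015,0.048,0.04,0.33,-1],
    [0,0,-0.015,0.048,0.04,0.33,-1],
  ],
)

```text
t: 2.25
tool_pos: [0.5253, 0.1462, 0.1437]
tool_rot: [2.167, 2.271, 0.005]
contact_force: [0.3, -0.3, 1.1]
opening: 0.0854
grip_force: 0.0
```

```bash
python3 -c "
from h import *
import pickle
st();d={n:get_image(n) for n in('wrist','scene')};pickle.dump(d,open('d3.pkl','wb'))
a=cv2.resize(d['wrist']['img'][150:310,140:380],(480,320),interpolation=cv2.INTER_CUBIC)
b=cv2.resize(d['scene']['img'][165:225,190:240],None,fx=6,fy=6,interpolation=cv2.INTER_CUBIC)
o=np.zeros((360,800,3),np.uint8);o[:320,:480]=a;o[:,490:790]=b
cv2.imwrite('pics/c3.png',o);o=st();print(rel([.525,.155,.072],yawrv(93)))"
```

```text
t 2.25 [0.5253 0.1462 0.1437] yaw 92.68 tilt [0.0042 0.0005] F [ 0.3  -0.29  1.13] M [0.011 0.009 0.009] op 0.0854 grip 0.0
t 2.35 [0.5257 0.1462 0.1443] yaw 92.68 tilt [0.0057 0.0007] F [0.39 0.58 0.37] M [-0.006  0.045 -0.012] op 0.0851 grip 0.0
[ 1.800e-03 -1.000e-04 -1.800e-03  2.920e-02 -2.300e-03  2.409e-01]
```

View pics/c3.png

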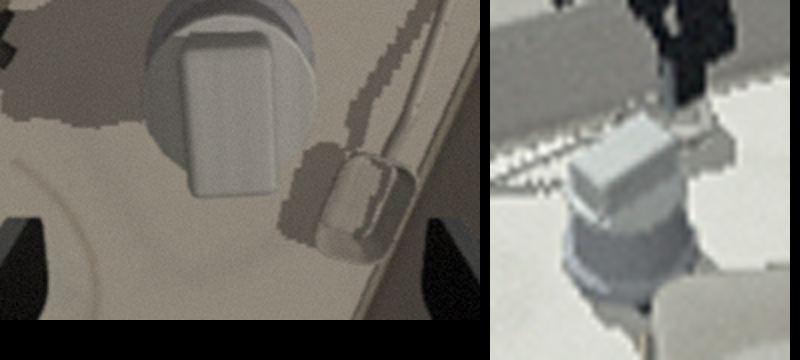

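The bar top shows clearly at crop (185,47), (268,47), (276,190) and (192,195).

```bash
python3 - <<'E'
from h import *
import pickle
w=pickle.load(open('d3.pkl','rb'))['wrist']
g=lambda p,z:onz(w,np.array(p)/2+[140-.25,150-.25],z)
P=[g(p,.093) for p in((185,47),(268,47),(276,190),(192,195))]
for p in P:print(p.round(4))
m=np.mean(P,0);print('jar',m)
for i,j in((0,3),(1,2),(1,0),(2,3)): d=P[i]-P[j];print(np.degrees(np.arctan2(d[1],d[0])),np.linalg.norm(d))
print(rel([m[0],m[1],.072],yawrv(93)))
E
```

```text
[0.51   0.1772 0.093 ]
[0.5352 0.1784 0.093 ]
[0.5409 0.1305 0.093 ]
[0.5135 0.1275 0.093 ]
jar [0.52490666 0.1533921  0.093     ]
93.96495140301072 0.0498903406403312
96.7219400321682 0.048212055983725056
2.633994600763624 0.025197925758641777
6.356195116904997 0.027534101767662616
[ 1.800e-03 -1.000e-04 -1.800e-03  2.380e-02 -2.800e-03  2.409e-01]
```

Call:
carry_out(
  rows=[
    [0,0,-0.013,0.023,-0.003,0.05,-1],
    [0,0,-0.013,0.023,-0.003,0.15,-1],
    [0,0,-0.013,0.023,-0.003,0.24,-1],
    [0,0,-0.013,0.023,-0.003,0.24,-1],
    [0,0,-0.013,0.023,-0.003,0.24,-1],
  ],
)

```text
t: 2.85
tool_pos: [0.5223, 0.1535, 0.0687]
tool_rot: [-2.12, -2.318, 0.001]
contact_force: [0.4, -0.0, 0.5]
opening: 0.0852
grip_force: 0.0
```

```bash
python3 -c "
from h import *
st()"
```

```text
t 2.85 [0.5223 0.1535 0.0687] yaw 95.1 tilt [-0.0006 -0.    ] F [ 0.35 -0.04  0.47] M [-0.051  0.012 -0.074] op 0.0852 grip 0.0
```

Call:
carry_out(
  rows=[
    [0,0,0,0,0.008,-0.01,-1],
    [0,0,0,0,0.008,-0.01,1],
    [0,0,0,0,0.008,-0.01,1],
    [0,0,0,0,0.008,-0.01,1],
    [0,0,0,0,0.008,-0.01,1],
  ],
  force=60,
)

```text
t: 3.35
tool_pos: [0.5247, 0.1535, 0.0722]
tool_rot: [-2.121, -2.317, 0.001]
contact_force: [-12.5, -0.8, 14.6]
opening: 0.0286
grip_force: 62.8
```

Call:
carry_out(
  rows=[
    [0,0,0,0,0,0,1],
    [0,0,0,0,0,0,1],
    [0,0,0,0,0,0,1],
    [0,0,0,0,0,0,1],
    [0,0,0,0,0,0,1],
  ],
)

```text
t: 3.85
tool_pos: [0.5248, 0.1536, 0.0723]
tool_rot: [-2.121, -2.317, 0.0]
contact_force: [-3.7, -0.7, 5.0]
opening: 0.0288
grip_force: 60.3
```

```bash
python3 -c "
from h import *
st()"
```

```text
t 3.85 [0.5248 0.1536 0.0723] yaw 95.06 tilt [-0.0004  0.    ] F [-3.72 -0.73  4.96] M [-0.051  0.521 -0.013] op 0.0288 grip 60.3
```

Call:
carry_out(
  rows=[
    [0,0,0,0,0,-0.07,1],
    [0,0,0,0,0,-0.22,1],
    [0,0,0,0,0,-0.38,1],
    [0,0,0,-0.12,0,-0.43,1],
    [0,0,0,-0.28,0,-0.43,1],
  ],
)

```text
t: 4.35
tool_pos: [0.5339, 0.0705, 0.2038]
tool_rot: [2.113, 2.318, 0.007]
contact_force: [1.1, -1.2, -5.1]
opening: 0.0285
grip_force: 60.9
```

```bash
python3 -c "
from h import *
st();print(rel([.465,-.17,.20],yawrv(85.5)))"
```

```text
t 4.35 [0.5339 0.0705 0.2038] yaw 95.3 tilt [0.0065 0.0005] F [ 1.13 -1.21 -5.08] M [ 0.001 -0.04  -0.009] op 0.0285 grip 60.9
[ 2.100e-03 -1.000e-04  5.440e-02 -7.770e-01 -3.028e-01  1.070e-02]
```

Call:
carry_out(
  rows=[
    [0,0,0.053,-0.14,-0.06,0.01,1],
    [0,0,0.053,-0.3,-0.12,0.01,1],
    [0,0,0.053,-0.46,-0.18,0.01,1],
    [0,0,0.053,-0.62,-0.24,0.01,1],
    [0,0,0.053,-0.77,-0.3,0.01,1],
  ],
)

```text
t: 4.85
tool_pos: [0.4619, -0.1673, 0.1956]
tool_rot: [-2.305, -2.132, 0.001]
contact_force: [0.8, -0.5, -5.3]
opening: 0.0287
grip_force: 61.0
```

Call:
carry_out(
  rows=[
    [0,0,0,0,0,0,1],
    [0,0,0,0,0,0,1],
    [0,0,0,0,0,0,1],
    [0,0,0,0,0,0,1],
  ],
)

```text
t: 5.25
tool_pos: [0.4637, -0.1647, 0.1969]
tool_rot: [-2.304, -2.134, 0.0]
contact_force: [-0.5, 0.9, -5.3]
opening: 0.0285
grip_force: 61.0
```

```bash
python3 -c "
from h import *
import pickle
st();w=get_image('wrist');pickle.dump(w,open('w4.pkl','wb'));cv2.imwrite('pics/w4.png',cv2.resize(w['img'],(800,600),interpolation=cv2.INTER_CUBIC))"
```

```text
t 5.25 [ 0.4637 -0.1647  0.1969] yaw 85.63 tilt [-0.001   0.0008] F [-0.53  0.91 -5.29] M [0.026 0.007 0.017] op 0.0285 grip 61.0
```

View pics/w4.png

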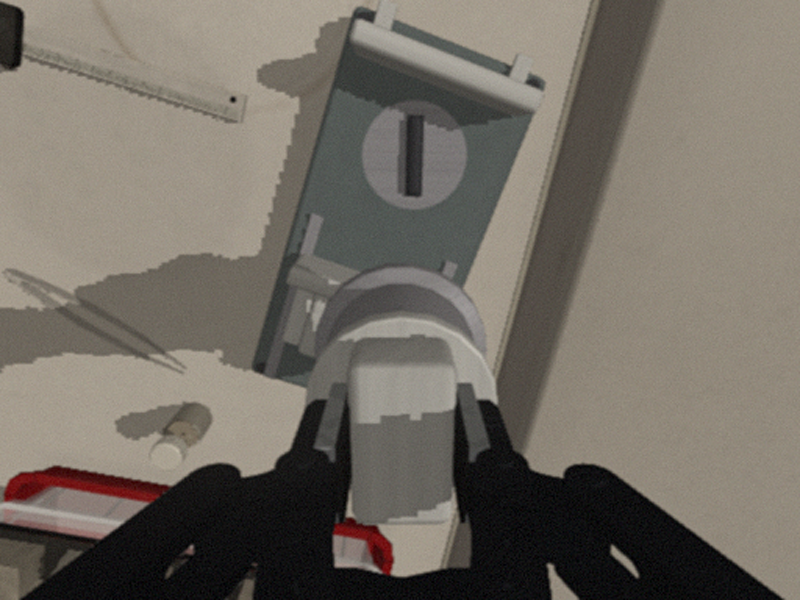

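The tongue shows clearly at (407,115), (424,115), (423,195) and (405,195), with the jar hanging straight in the fingers. I'll fit the tongue.

```bash
python3 - <<'E'
from h import *
import pickle
w=pickle.load(open('w4.pkl','rb'));s=.64
g=cv2.GaussianBlur(cv2.cvtColor(w['img'],6),(3,3),0)
print(g[int(155*s),int(390*s):int(440*s)])
x0,y0=int(395*s),int(105*s);c=g[y0:int(205*s),x0:int(440*s)]
for th in(55,65,75):
  n,L,S,C=cv2.connectedComponentsWithStats((c<th).astype(np.uint8))
  k=1+np.argmax(S[1:,4]);P=np.argwhere(L==k)[:,::-1]+[x0,y0]
  for z in (.031,):
    W=np.array([onz(w,p,z)[:2] for p in P.astype(float)]);mu=W.mean(0);e,v=np.linalg.eigh(np.cov(W.T));a=v[:,1]*np.sign(v[1,1])
    print(th,S[k],'tongue',mu,np.degrees(np.arctan2(a[1],a[0])),np.sqrt(12*e))
# round disc centre
D=[onz(w,np.array(p)*s-.2,.024) for p in((361,155),(467,155),(414,100),(414,210))];print('disc',np.mean(D,0))
Q=[onz(w,np.array(p)*s-.2,.066) for p in((356,22),(543,90))];print('wall',Q)
# self check: jar held
o=st()
print('pred jar flange top-front', proj(w,np.array(o['tool_pos'])+[0,0,0])/s)
for r in((.474,-.090),(.476,-.091)): print(rel([r[0],r[1],.125],yawrv(85.5)))
E
```

```text
[120 121 122 122 118 106  90  82  80  76  64  46  37  38  43  46  50  54
  54  52  60  82 106 118 121 122 122 122 121 121 121 121]
55 [  8   7  11  51 444] tongue [ 0.47617894 -0.09408696] 85.55149624387495 [0.00816607 0.04435853]
65 [  7   6  12  53 541] tongue [ 0.4762968 -0.0937028] 84.28703185274571 [0.00947395 0.04438539]
75 [  6   5  14  54 616] tongue [ 0.47628316 -0.09364403] 84.07624215879041 [0.01052782 0.04605791]
disc [ 0.47699247 -0.09450945  0.024     ]
wall [array([ 0.45288394, -0.03009199,  0.066     ]), array([ 0.54182826, -0.06684616,  0.066     ])]
t 5.3 [ 0.4638 -0.1647  0.1972] yaw 85.65 tilt [-0.0006  0.0005] F [-0.32  0.21 -4.7 ] M [0.009 0.016 0.03 ] op 0.0286 grip 61.0
pred jar flange top-front [[398.88285224 409.48472549]]
[-2.000e-04 -1.000e-04  8.000e-04  2.507e-01  1.500e-02  2.407e-01]
[-2.000e-04 -1.000e-04  8.000e-04  2.479e-01  2.190e-02  2.407e-01]
```

Call:
carry_out(
  rows=[
    [0,0,0.003,0.12,0.012,0.05,1],
    [0,0,0.003,0.237,0.024,0.1,1],
    [0,0,0.003,0.237,0.024,0.2,1],
    [0,0,0.003,0.237,0.024,0.24,1],
    [0,0,0.003,0.237,0.024,0.24,1],
  ],
)

```text
t: 5.8
tool_pos: [0.4747, -0.0945, 0.1231]
tool_rot: [-2.312, -2.12, 0.004]
contact_force: [-1.3, -1.3, -5.0]
opening: 0.0289
grip_force: 60.9
```

Call:
carry_out(
  rows=[
    [0,0,0,0,0,0,1],
    [0,0,0,0,0,0,1],
  ],
)

```text
t: 6.0
tool_pos: [0.4775, -0.0965, 0.1276]
tool_rot: [2.315, 2.119, 0.002]
contact_force: [0.1, 0.2, -5.1]
opening: 0.0286
grip_force: 60.9
```

```bash
python3 -c "
from h import *
st();print(rel([.4765,-.0945,.104],yawrv(85)))"
```

```text
t 6.0 [ 0.4775 -0.0965  0.1276] yaw 84.94 tilt [ 0.0029 -0.0011] F [ 0.08  0.17 -5.11] M [-0.055  0.003 -0.011] op 0.0286 grip 60.9
[ 0.0009  0.0003 -0.0003  0.0064 -0.0043  0.0786]
```

Lower slowly to just below the tongue's top (expected contact at TCP z ≈ 0.104, seated at 0.096).

Call:
carry_out(
  rows=[
    [0,0,0,0.006,-0.003,0.03,1],
    [0,0,0,0.006,-0.003,0.06,1],
    [0,0,0,0.006,-0.003,0.073,1],
    [0,0,0,0.006,-0.003,0.08,1],
    [0,0,0,0.006,-0.003,0.087,1],
  ],
)

```text
t: 6.5
tool_pos: [0.4756, -0.0938, 0.0993]
tool_rot: [-2.317, -2.122, 0.0]
contact_force: [-0.4, 0.1, -5.6]
opening: 0.0287
grip_force: 61.0
```

```bash
python3 -c "
from h import *
st()"
```

```text
t 6.5 [ 0.4756 -0.0938  0.0993] yaw 84.97 tilt [-0.0003  0.0001] F [-0.37  0.14 -5.62] M [ 0.043 -0.037  0.05 ] op 0.0287 grip 61.0
```

Call:
carry_out(
  rows=[
    [0,0,0,0,0,0.005,1],
    [0,0,0,0,0,0.009,1],
    [0,0,0,0,0,0.013,1],
    [0,0,0,0,0,0.014,1],
    [0,0,0,0,0,0.014,1],
  ],
)

```text
t: 7.0
tool_pos: [0.4759, -0.094, 0.0963]
tool_rot: [2.316, 2.122, -0.0]
contact_force: [-2.6, 0.5, 1.8]
opening: 0.0288
grip_force: 61.9
```

```bash
python3 -c "
from h import *
st()"
```

```text
t 7.0 [ 0.4759 -0.094   0.0963] yaw 84.98 tilt [ 0.0001 -0.0004] F [-2.57  0.54  1.75] M [ 0.13   0.691 -0.001] op 0.0288 grip 61.9
```

Seated at TCP z=0.0963, as predicted for flat on the deck. Releasing.

Call:
carry_out(
  rows=[
    [0,0,0,0,0,0,-1],
    [0,0,0,0,0,0,-1],
    [0,0,0,0,0,0,-1],
    [0,0,0,0,0,0,-1],
    [0,0,0,0,0,0,-1],
  ],
)

```text
t: 7.5
tool_pos: [0.4758, -0.0939, 0.0956]
tool_rot: [2.316, 2.122, 0.0]
contact_force: [-0.1, 0.6, -0.7]
opening: 0.085
grip_force: 0.0
```

Call:
carry_out(
  rows=[
    [0,0,0,0,0,-0.05,-1],
    [0,0,0,0,0,-0.15,-1],
    [0,0,0,0,0,-0.3,-1],
    [0,0,0.1,-0.15,-0.05,-0.35,-1],
    [0,0,0.1,-0.28,-0.1,-0.35,-1],
  ],
)

```text
t: 8.0
tool_pos: [0.4404, -0.1765, 0.2063]
tool_rot: [2.603, 1.743, 0.006]
contact_force: [0.9, -0.6, 0.4]
opening: 0.0854
grip_force: 0.0
```

Call:
carry_out(
  rows=[
    [0,0,0.02,-0.12,0,0,-1],
    [0,0,0.02,-0.12,0,0,-1],
    [0,0,0.02,-0.12,0,0,-1],
    [0,0,0.02,-0.12,0,0,-1],
  ],
)

```text
t: 8.4
tool_pos: [0.4252, -0.2075, 0.2008]
tool_rot: [2.66, 1.671, 0.001]
contact_force: [0.5, 0.8, -0.6]
opening: 0.0855
grip_force: 0.0
```

```bash
python3 -c "
from h import *
import pickle
st();d={n:get_image(n) for n in('wrist','top','scene')};pickle.dump(d,open('d5.pkl','wb'));cv2.imwrite('pics/w5.png',cv2.resize(d['wrist']['img'],(800,600),interpolation=cv2.INTER_CUBIC))"
```

```text
t 8.4 [ 0.4252 -0.2075  0.2008] yaw 64.26 tilt [0.0005 0.0002] F [ 0.47  0.76 -0.62] M [0.068 0.041 0.004] op 0.0855 grip 0.0
```

View pics/w5.png

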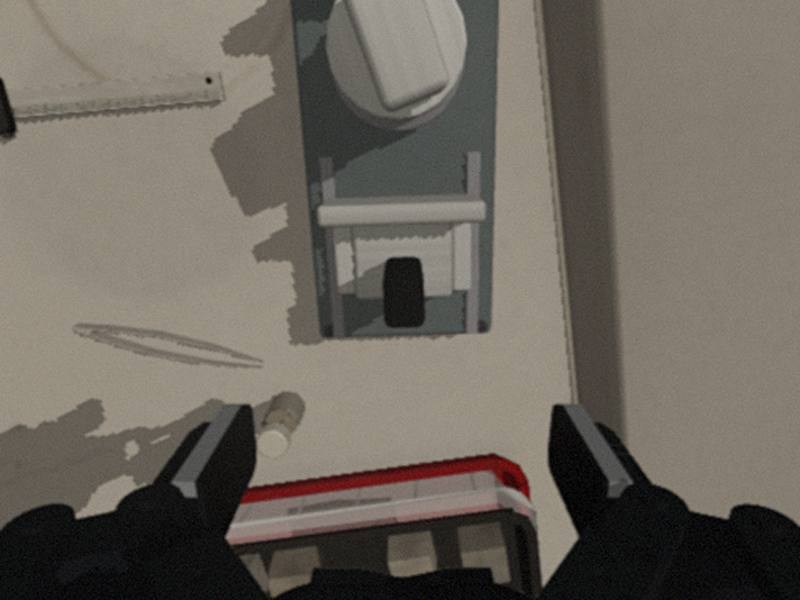

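The jar stands on the tongue disc at (400,60). The knob block spans (383,258) to (424,326), with its top's rear edge at row 326; the vial cap is at (275,443).

```bash
python3 - <<'E'
from h import *
import pickle
d=pickle.load(open('d5.pkl','rb'));w=d['wrist'];s=.64
f=lambda p,z:onz(w,np.array(p)*s-.2,z)
y=np.array([np.cos(np.radians(66.8)),np.sin(np.radians(66.8)),0]);x=np.array([y[1],-y[0],0]);O=np.array([.4763,-.094,0])
fr=lambda P:((P-O)@x*1e3,(P-O)@y*1e3,P[2]*1e3)
for n,p,z in(('kL',(385,325),.086),('kR',(424,325),.086),('kfrontL',(383,270),.086),('face L',(320,207),.066),('face R',(485,203),.066),('plate back L',(320,222),.066),('plate back R',(485,218),.066),('vial',(275,443),.053),('deck bl',(322,337),.024),('deck br',(490,331),.024),('deck far l',(295,20),.024),('deck far R',(498,20),.024),('bar1',(393,108),.117),('bar2',(447,85),.117)):
    P=f(p,z);print(n,P.round(4),np.round(fr(P),1))
E
```

```text
kL [ 0.4117 -0.2165  0.086 ] [ -11.1 -138.    86. ]
kR [ 0.4306 -0.2256  0.086 ] [   9.8 -139.    86. ]
kfrontL [ 0.4243 -0.1889  0.086 ] [ -10.5 -107.7   86. ]
face L [ 0.4064 -0.1473  0.066 ] [-43.3 -76.5  66. ]
face R [ 0.487  -0.1838  0.066 ] [ 45.2 -78.3  66. ]
plate back L [ 0.4026 -0.1543  0.066 ] [-44.  -84.5  66. ]
plate back R [ 0.4839 -0.1911  0.066 ] [ 45.2 -86.3  66. ]
vial [ 0.3039 -0.2696  0.053 ] [ -89.3 -229.3   53. ]
deck bl [ 0.358  -0.2256  0.024 ] [ -56.9 -167.5   24. ]
deck br [ 0.4611 -0.2705  0.024 ] [  55.6 -168.2   24. ]
deck far l [ 0.4348 -0.053   0.024 ] [-54.3  21.4  24. ]
deck far R [ 0.5363 -0.1019  0.024 ] [58.2 16.4 24. ]
bar1 [ 0.463  -0.1225  0.117 ] [ -1.  -31.5 117. ]
bar2 [ 0.4867 -0.1242  0.117 ] [ 21.4 -23.7 117. ]
```

Call:
carry_out(
  rows=[
    [0,0,-0.0095,0.004,0.006,0.15,-1],
    [0,0,-0.0095,0.004,0.006,0.3,-1],
    [0,0,-0.0095,0.004,0.006,0.42,-1],
    [0,0,-0.0095,0.004,0.006,0.46,-1],
    [0,0,-0.0095,0.004,0.006,0.46,-1],
  ],
)

```text
t: 9.05
tool_pos: [0.4259, -0.2065, 0.0606]
tool_rot: [-2.632, -1.708, 0.003]
contact_force: [0.1, -0.0, 0.9]
opening: 0.0856
grip_force: 0.0
```

Call:
carry_out(
  rows=[
    [0,0,0,0,0,0,1],
    [0,0,0,0,0,0,1],
    [0,0,0,0,0,0,1],
    [0,0,0,0,0,0,1],
    [0,0,0,0,0,0,1],
  ],
  force=50,
)

```text
t: 9.55
tool_pos: [0.4262, -0.2078, 0.0637]
tool_rot: [-2.634, -1.708, 0.003]
contact_force: [-8.3, 3.8, 10.9]
opening: 0.0209
grip_force: 50.6
```

Call:
carry_out(
  rows=[
    [0,0,0,0,0,0,1],
    [0,0,0,0,0,0,1],
    [0,0,0,0,0,0,1],
  ],
)

```text
t: 9.85
tool_pos: [0.4262, -0.2078, 0.0637]
tool_rot: [-2.634, -1.708, 0.003]
contact_force: [-7.3, 3.0, 9.7]
opening: 0.0213
grip_force: 50.6
```

```bash
python3 -c "
from h import *
st()"
```

```text
t 9.85 [ 0.4262 -0.2078  0.0637] yaw 65.93 tilt [-0.0028  0.0008] F [-7.3   3.    9.71] M [0.44  1.155 0.167] op 0.0213 grip 50.6
```

Call:
carry_out(
  rows=[
    [0,0,0,0.02,-0.003,0,1],
    [0,0,0,0.04,-0.003,0,1],
    [0,0,0,0.06,-0.003,0,1],
    [0,0,0,0.08,-0.003,0,1],
    [0,0,0,0.1,-0.003,0,1],
  ],
)

```text
t: 10.35
tool_pos: [0.4381, -0.1807, 0.0638]
tool_rot: [2.636, 1.709, -0.003]
contact_force: [-5.3, -0.9, 6.4]
opening: 0.0209
grip_force: 50.2
```

Call:
carry_out(
  rows=[
    [0,0,0,0,0,0,1],
    [0,0,0,0,0,0,1],
  ],
)

```text
t: 10.55
tool_pos: [0.4384, -0.18, 0.0637]
tool_rot: [-2.635, -1.709, 0.0]
contact_force: [-2.9, 2.3, 7.2]
opening: 0.021
grip_force: 50.2
```

```bash
cat >>h.py <<'E'
def kn(o):
    y=np.array([.4067,.9135]);O=np.array([.4763,-.094]);print('stop~',((o['tool_pos'][:2]-O)@y+.141).round(4),'lat',((o['tool_pos'][:2]-O)@[.9135,-.4067]).round(4),'Fy',(o['contact_force'][:2]@y).round(2),'Fx',(o['contact_force'][:2]@[.9135,-.4067]).round(2))
E
python3 -c "
from h import *
kn(st())"
```

```text
t 10.55 [ 0.4384 -0.18    0.0637] yaw 65.93 tilt [-0.0006  0.0005] F [-2.87  2.26  7.19] M [0.442 0.65  0.068] op 0.021 grip 50.2
stop~ 0.0471 lat 0.0004 Fy 0.9 Fx -3.54
```

Call:
carry_out(
  rows=[
    [0,0,0,0.006,-0.002,0,1],
    [0,0,0,0.012,-0.002,0,1],
    [0,0,0,0.018,-0.002,0,1],
    [0,0,0,0.024,-0.002,0,1],
    [0,0,0,0.027,-0.002,0,1],
  ],
)

```text
t: 11.05
tool_pos: [0.4412, -0.1737, 0.0638]
tool_rot: [2.634, 1.708, -0.003]
contact_force: [-5.1, -4.9, 6.5]
opening: 0.0212
grip_force: 50.1
```

Call:
carry_out(
  rows=[
    [0,0,0,0.004,0,0,1],
    [0,0,0,0.007,0,0,1],
  ],
)

```text
t: 11.25
tool_pos: [0.442, -0.1719, 0.0638]
tool_rot: [2.634, 1.708, -0.004]
contact_force: [-4.7, -3.6, 6.2]
opening: 0.0212
grip_force: 50.1
```

```bash
python3 -c "
from h import *
kn(st())"
```

```text
t 11.25 [ 0.442  -0.1719  0.0638] yaw 65.93 tilt [-0.0007 -0.003 ] F [-4.68 -3.62  6.15] M [-0.436  0.9    0.096] op 0.0212 grip 50.1
stop~ 0.0558 lat 0.0003 Fy -5.21 Fx -2.8
```

Call:
carry_out(
  rows=[
    [0,0,0,0.002,0,0,1],
    [0,0,0,0.004,0,0,1],
    [0,0,0,0.006,0,0,1],
    [0,0,0,0.007,0,0,1],
    [0,0,0,0.007,0,0,1],
  ],
)

```text
t: 11.75
tool_pos: [0.4428, -0.17, 0.0638]
tool_rot: [2.634, 1.708, -0.003]
contact_force: [-4.1, -2.4, 7.0]
opening: 0.0206
grip_force: 50.1
```

```bash
python3 -c "
from h import *
kn(st())"
```

```text
t 11.75 [ 0.4428 -0.17    0.0638] yaw 65.92 tilt [-0.0007 -0.0028] F [-4.08 -2.35  6.97] M [-0.448  0.783  0.134] op 0.0206 grip 50.1
stop~ 0.058 lat 0.0003 Fy -3.81 Fx -2.77
```

Call:
carry_out(
  rows=[
    [0,0,0,0.002,0,0,1],
    [0,0,0,0.004,0,0,1],
    [0,0,0,0.006,0,0,1],
    [0,0,0,0.007,0,0,1],
    [0,0,0,0.007,0,0,1],
  ],
)

```text
t: 12.25
tool_pos: [0.4435, -0.1684, 0.0637]
tool_rot: [2.634, 1.708, -0.004]
contact_force: [-4.9, -4.9, 7.1]
opening: 0.021
grip_force: 50.1
```

```bash
python3 -c "
from h import *
kn(st())"
```

```text
t 12.25 [ 0.4435 -0.1684  0.0637] yaw 65.93 tilt [-0.0011 -0.0034] F [-4.92 -4.91  7.15] M [-0.584  0.943  0.074] op 0.021 grip 50.1
stop~ 0.0597 lat 0.0003 Fy -6.49 Fx -2.5
```

Call:
carry_out(
  rows=[
    [0,0,0,0.002,0,0,1],
    [0,0,0,0.004,0,0,1],
    [0,0,0,0.006,0,0,1],
    [0,0,0,0.006,0,0,1],
    [0,0,0,0.006,0,0,1],
  ],
)

```text
t: 12.75
tool_pos: [0.444, -0.1673, 0.0638]
tool_rot: [2.633, 1.708, -0.006]
contact_force: [-7.1, -7.0, 6.5]
opening: 0.0211
grip_force: 50.1
```

```bash
python3 -c "
from h import *
kn(st())"
```

```text
t 12.75 [ 0.444  -0.1673  0.0638] yaw 65.93 tilt [-0.0017 -0.0048] F [-7.14 -7.04  6.47] M [-0.846  1.086  0.113] op 0.0211 grip 50.1
stop~ 0.0609 lat 0.0003 Fy -9.34 Fx -3.66
```

Call:
carry_out(
  rows=[
    [0,0,0,0.002,0,0,1],
    [0,0,0,0.004,0,0,1],
    [0,0,0,0.006,0,0,1],
    [0,0,0,0.007,0,0,1],
    [0,0,0,0.007,0,0,1],
  ],
)

```text
t: 13.25
tool_pos: [0.4442, -0.167, 0.0638]
tool_rot: [2.631, 1.707, -0.012]
contact_force: [-10.2, -13.6, 5.9]
opening: 0.021
grip_force: 50.1
```

```bash
python3 -c "
from h import *
kn(st())"
```

```text
t 13.25 [ 0.4442 -0.167   0.0638] yaw 65.95 tilt [-0.0035 -0.0083] F [-10.2  -13.64   5.93] M [-1.759  1.573  0.083] op 0.021 grip 50.1
stop~ 0.0613 lat 0.0003 Fy -16.61 Fx -3.77
```

Call:
carry_out(
  rows=[
    [0,0,0,0.002,0,0,1],
    [0,0,0,0.004,0,0,1],
    [0,0,0,0.006,0,0,1],
    [0,0,0,0.008,0,0,1],
    [0,0,0,0.008,0,0,1],
  ],
)

```text
t: 13.75
tool_pos: [0.4443, -0.1667, 0.0638]
tool_rot: [2.629, 1.707, -0.018]
contact_force: [-12.9, -20.8, 6.4]
opening: 0.0208
grip_force: 50.0
```

```bash
python3 -c "
from h import *
kn(st())"
```

```text
t 13.75 [ 0.4443 -0.1667  0.0638] yaw 65.99 tilt [-0.0058 -0.0127] F [-12.88 -20.76   6.4 ] M [-2.857  2.107  0.158] op 0.0208 grip 50.0
stop~ 0.0616 lat 0.0003 Fy -24.2 Fx -3.33
```

Call:
carry_out(
  rows=[
    [0,0,0,0.003,0,0,1],
    [0,0,0,0.005,0,0,1],
    [0,0,0,0.005,0,0,1],
  ],
)

```text
t: 14.05
tool_pos: [0.4444, -0.1665, 0.0638]
tool_rot: [2.627, 1.706, -0.022]
contact_force: [-16.4, -24.9, 5.1]
opening: 0.0208
grip_force: 50.0
```

```bash
python3 -c "
from h import *
import pickle
kn(st());d={n:get_image(n) for n in('wrist','top','scene')};pickle.dump(d,open('d6.pkl','wb'))
a=cv2.resize(d['wrist']['img'][0:200,140:390],(500,400),interpolation=cv2.INTER_CUBIC)
b=cv2.resize(d['scene']['img'][140:215,250:325],(300,300),interpolation=cv2.INTER_CUBIC)
o=np.zeros((600,800,3),np.uint8);o[:400,:500]=a;o[:300,500:]=b
o[310:600,510:800]=cv2.resize(d['top']['img'][155:220,285:350],(290,290),interpolation=cv2.INTER_CUBIC)
cv2.imwrite('pics/c6.png',o)"
```

```text
t 14.05 [ 0.4444 -0.1665  0.0638] yaw 66.0 tilt [-0.0071 -0.0154] F [-16.44 -24.94   5.12] M [-3.551  2.433  0.243] op 0.0208 grip 50.0
stop~ 0.0618 lat 0.0003 Fy -29.47 Fx -4.88
```

View pics/c6.png

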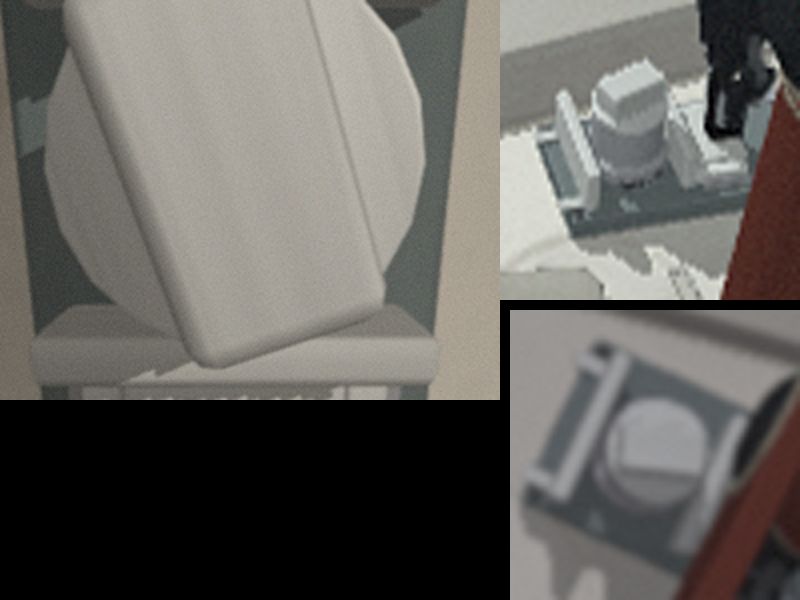

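Pushing now gives 29 N without movement, so it is a hard stop. The travel from first contact is about 4 mm, so the jar is at the wall. I'll ease the load off, then release.

Call:
carry_out(
  rows=[
    [0,0,0,-0.005,0,0,1],
    [0,0,0,-0.01,0,0,1],
    [0,0,0,-0.015,0,0,1],
    [0,0,0,-0.02,0,0,1],
    [0,0,0,-0.02,0,0,1],
  ],
)

```text
t: 14.7
tool_pos: [0.4442, -0.1669, 0.0638]
tool_rot: [2.633, 1.708, -0.005]
contact_force: [-6.8, -4.5, 6.4]
opening: 0.021
grip_force: 50.1
```

```bash
python3 -c "
from h import *
kn(st())"
```

```text
t 14.7 [ 0.4442 -0.1669  0.0638] yaw 65.94 tilt [-0.0011 -0.0038] F [-6.78 -4.5   6.37] M [-0.726  1.015  0.234] op 0.021 grip 50.1
stop~ 0.0613 lat 0.0003 Fy -6.87 Fx -4.37
```

Call:
carry_out(
  rows=[
    [0,0,0,-0.004,0,0,1],
    [0,0,0,-0.004,0,0,1],
    [0,0,0,-0.004,0,0,-1],
    [0,0,0,-0.004,0,0,-1],
    [0,0,0,-0.004,0,0,-1],
  ],
)

```text
t: 15.2
tool_pos: [0.4439, -0.166, 0.0622]
tool_rot: [-2.636, -1.708, -0.0]
contact_force: [0.6, 0.4, -1.0]
opening: 0.064
grip_force: 0.0
```

Call:
carry_out(
  rows=[
    [0,0,0,0,0,0,-1],
    [0,0,0,0,0,0,-1],
    [0,0,0,0,0,-0.1,-1],
    [0,0,0,0,0,-0.25,-1],
    [0,0,0,0,0,-0.4,-1],
  ],
)

```text
t: 15.7
tool_pos: [0.4432, -0.1657, 0.1829]
tool_rot: [-2.635, -1.708, 0.001]
contact_force: [0.2, -0.3, 0.3]
opening: 0.0856
grip_force: 0.0
```

Call:
carry_out(
  rows=[
    [0,0,0,-0.15,0,-0.1,-1],
    [0,0,0,-0.3,0,-0.1,-1],
    [0,0,0,-0.3,0,-0.1,-1],
    [0,0,0,-0.3,0,-0.1,-1],
    [0,0,0,-0.3,0,-0.1,-1],
  ],
)

```text
t: 16.2
tool_pos: [0.4071, -0.2475, 0.2115]
tool_rot: [-2.634, -1.708, 0.0]
contact_force: [0.1, 0.6, -0.3]
opening: 0.0854
grip_force: 0.0
```

```bash
python3 -c "
from h import *
import pickle
st();d={n:get_image(n) for n in('wrist','scene')};pickle.dump(d,open('d7.pkl','wb'))
w=d['wrist'];cv2.imwrite('pics/w7.png',cv2.resize(w['img'][:300,140:440],(600,600),interpolation=cv2.INTER_CUBIC))"
```

```text
t 16.2 [ 0.4071 -0.2475  0.2115] yaw 65.93 tilt [-0.0009  0.0014] F [ 0.08  0.64 -0.27] M [-0.022  0.039 -0.007] op 0.0854 grip 0.0
```

View pics/w7.png

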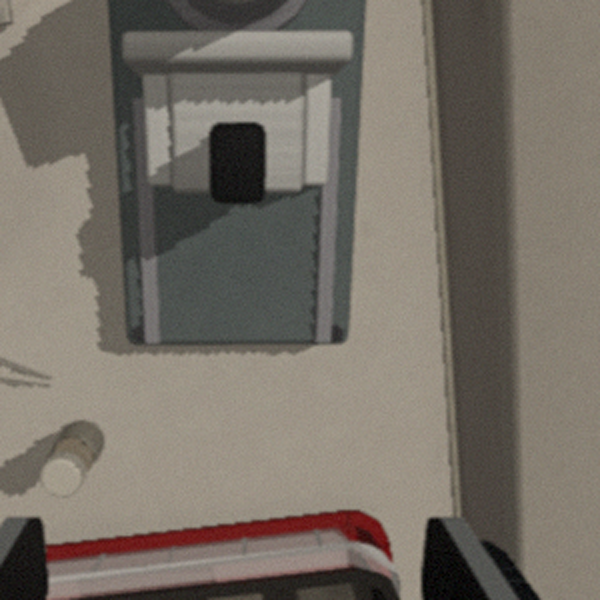

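```bash
python3 - <<'E'
from h import *
import pickle
w=pickle.load(open('d7.pkl','rb'))['wrist']
y=np.array([.4067,.9135]);O=np.array([.4763,-.094])
for p,z in(((215,202),.086),((262,202),.086),((128,343),.024),((347,343),.024)):
    print(((onz(w,np.array(p)/2+[139.75,-.25],z)[:2]-O)@y).round(4))
E
```

```text
-0.0965
-0.0965
-0.1687
-0.1688
```

The stop reads about 0.058–0.059 against the deck end, matching the "at the wall" value. Handing in.

```bash
python3 -c "
from station import finish_job
print(finish_job())"
```

```text
the job is handed in; nothing more can be done
None
```

The jar is seated flat over the tongue, released, and snug between the stop (about 0.059 m) and the end wall, handed in at about 16 s; I viewed 12 pictures, two over the limit of 10.

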